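# Set a pipe nipple in a socket-weld coupling with its expansion gap

### The job

Get the socket-weld joint ready for tacking: pick up the long pipe nipple (the tallest of the three standing pipes), carry it over the things in between and lower it upright into the socket of the coupling held in the positioner's chuck until you feel it bottom gently on the shoulder inside. Then draw it straight back about 3 mm, so that the expansion gap is left and the nipple hangs upright and centred in the socket without touching the coupling anywhere. Finish there while still holding it steady for the welder, and leave the other things where they stand.

Things in the scene. Friction and masses are not known exactly. Their poses are not given: they have to be found in the camera images.
- nipple_mid (a point): centre of the pipe nipple, the part to pick up: a plain bare-steel tube standing on end on the table at the robot's left, 34 mm outside diameter, 90 mm long, 27 mm bore, 0.23 kg or a little more or less; this point is half-way up on its axis (45 mm from either end), z along the tube. Its lower end has a 1 to 2 mm bevel. Grip it round the outside in its upper two thirds: the lowest 14 mm go into the socket
- nipple_foot (a point): centre of the nipple's lower end face, on its axis, 45 mm below nipple_mid; z along the tube
- coupling_mouth (a point): centre of the mouth (upper rim plane) of the socket: the coupling is a dark steel sleeve standing upright, 46 mm outside diameter, held in the chuck's three jaws; its socket opens upward, 37.4 mm inside diameter (1.7 mm clearance all round the nipple), with a small lead-in at the rim, 14 mm deep. How high the coupling stands in the jaws varies by 8 mm from start to start; rim about 106 to 114 mm above the table, jaw tops at 78 mm above the table
- coupling_stop (a point): centre of the shoulder on which the nipple bottoms: a rigid flat ring facing up inside the socket, 14 mm below coupling_mouth; z up along the socket's axis, which is vertical
- coupling: the same coupling, fixed; origin at the centre of its underside, 34 mm below coupling_stop and 48 mm below coupling_mouth. Mind the fixed furniture to the right of it: a pole stand with a big pipe (x 0.06 to 0.41 m, y -0.56 to -0.32 m, up to 0.60 m above the table) and an extraction hood above that (x up to 0.32 m, y -0.54 to -0.18 m, from 0.88 m up)
- positioner: the bench rotary positioner bolted to the table: grey box 150x150 mm, 40 mm high, with a round steel faceplate (134 mm across, top 54 mm above the table) that carries three jaws at 120 degrees reaching 70 mm out from the axis, their inner steps up to 78 mm above the table; it does not turn. Origin on its axis at table level
- offcut_wide: a wide, low rusty pipe off-cut standing on end, 48 mm across, 34 mm high; too wide for the socket. Origin at the centre of its underside. Bystander
- offcut_short: a short rusty pipe off-cut standing on end, 34 mm across, only 50 mm high. Origin at the centre of its underside. Bystander
- spray_can: a spray can standing between the pipes and the positioner, 65 mm across, 198 mm high. Origin at the centre of its underside. Bystander
- paste_tin: a round tin, 69 mm across, 44 mm high, standing behind the spray can. Origin at the centre of its underside. Bystander
- flat_bar: a flat steel bar off-cut lying at the back, 20x170x8 mm, long along its y. Origin at the centre of its underside. Bystander
- grinding_disc: a black grinding disc lying flat, 125 mm across, 11 mm thick. Origin at its centre, underside. Bystander
Not all that is in view belongs to the job. Leave any orange or red look-alike of the part that bears nipple_mid alone.

How it is judged (in metres and radians):
On the way, in this order (a step that is already met when the one before it is completed fails the run):
1. the nipple is carried upright over the socket, clear of its mouth (z of nipple_foot in the frame of coupling_mouth above 0.003 m and horizontal distance between nipple_foot and coupling_mouth below 0.03 m and angle between nipple_foot's own z axis and vertical below 0.3 rad), for 0.05 s.
2. the nipple bottoms on the shoulder inside the socket (felt as a push of over 1 N) (z of nipple_foot in the frame of coupling_stop below 0.0012 m and horizontal distance between nipple_foot and coupling_stop below 0.004 m and contact force between nipple and coupling above 1 N and contact force between the fingers and nipple above 1 N), for 0.02 s.
At the end, for the whole second after the job is handed in: The gripper holds the nipple at rest in the socket, its lower end 1.5 to 5 mm above the shoulder, its foot within 2 mm of the socket's axis, within 0.06 rad of upright, touching neither coupling nor positioner (under 0.3 N); the other loose things are within 30 mm of where they stood (z of nipple_foot in the frame of coupling_stop between 0.0015 and 0.005 m and horizontal distance between nipple_foot and coupling_stop below 0.002 m and angle between nipple_foot's own z axis and vertical below 0.06 rad and contact force between nipple and coupling below 0.3 N and contact force between nipple and positioner below 0.3 N and contact force between the fingers and nipple above 2 N and linear speed of nipple below 0.01 m/s and distance of each of offcut_wide, offcut_short, spray_can, paste_tin, flat_bar, grinding_disc from where it was at the start of the episode below 0.03 m); the arm keeps its last pose, push and grip.
It fails at once if the nipple is rammed against the coupling (over 60 N) (contact force between nipple and coupling above 60 N).
It fails at once if a bystander is knocked away (over 30 mm) (distance of any of offcut_wide, offcut_short, spray_can, paste_tin, flat_bar, grinding_disc from where it was at the start of the episode above 0.03 m).
It also fails if it takes over 64 s, if anything falls off the work surface, if the arm or the gripper's body presses on something with over 40 N, if the wrist force passes 120 N, or if a joint passes its speed limit or range.

### The arm

A 7-joint arm with a two-finger parallel gripper is mounted at the origin on a cart in front of the work surface, level with it; the furniture and walls round the work are solid. World frame = base frame: x ahead of the robot, y to its left, z up, the work surface at z = 0. Lengths are in mm, angles in rad, forces in N, time in s.
With the tool pointing down it reaches from about 400 to 850 mm from the base axis. Payload 6.9 kg.
Tool frame: the origin (TCP) lies midway between the tips of the shut fingers; the grasp point (between the pads) lies 19 mm behind it; y points along the fingers, z is the direction in which the jaws open and shut, and the axes are right-handed (so a half turn about y gives the same grasp; the last joint's range is limited). The gripper opens to 85 mm and grips with 20 to 120 N. Pads are 22 mm wide; open, the fingers measure 114 mm over their backs; the gripper's body (76 mm by 85 mm) begins 54 mm behind the grasp point. The pads swing forward as they close: fully open they stand 13 mm farther back than shut.
Start: joints at [-1.046, 0.507, -0.238, 1.5, 0.126, 1.149, -0.155], TCP at [254.182, 570.967, 231.275] pointing down, gripper open.
Joint ranges: [-3.08, 3.08], [-0.24, 2.05], [-1.43, 1.35], [0, 2.5], [-1.52, 4.66], [0.17, 1.96], [-2.89, 2.89]. Speed limits (rad/s): [2.39, 2.39, 3.14, 3.14, 3.14, 3.14, 3.14].

### API

Orientations are given as a rotation vector (axis times angle).
In Python, from bench import env, vision, nets gives the robot as it stands. The module is installed in compiled form; this text tells all that it offers.
- The arm moves only by the tool drive_tool, never from a script. Its argument "series" is a list that holds one entry, the list of rows, each a list of 5 numbers: the shift along the tool's x, y, z in mm, then the turn about the tool's y in rad, then the gripper command: -1 is fully open, 1 is shut, values between are in proportion. A call has 1 to 12 rows; each row shifts and turns the commanded pose from where the row before left it, along the tool's axes as they then stand; what a row does not reach is not made up. A row lasts 1/12 s, in which the tool goes at most 41.7 mm and 7.16 degrees, less where a joint would pass 70% of its speed; a pose out of reach is approached as far as the arm can. A call with a gripper value outside its range is refused whole. The fingers move at their own pace and stop on an object; "squeeze" is the grip in N (left out, the last holds). Time passes only in rows, so rows that do not move let the fingers close. It gives the time, the measured TCP pose, the force and the opening at its end, in the units of the state.
- env.observe(): the state, without advancing time (a new reading comes with each control period).
- vision.grab_frame(name): name is "side" or "top"; returns a dict with "img" (480x640x3 uint8, red, green, blue), "fx", "fy", "cx", "cy" (pixels), "R" (3x3) and "t" (3): a world point X has camera coordinates R X + t. Camera axes: x right, y down, z forward; pixel columns grow to the right and rows downward; lengths in mm; the calibration is good to about 2 mm. A picture is of the moment at which its call begins. There is no depth.
- env.sign_off(): hands the job in, once; it reports no verdict.
Trained networks look in a picture, given as the dict that the camera call returned (one of the last four; its "shot" number tells which), for a name from the list of things; names that differ only in an ending like _2 or _b are one class to them, and where a whole thing is asked for, a point or a joint stands for the part that bears it (a point fixed in the world has none). Each returns a list of dicts, best first, with "conf" (0 to 1); they miss things now and then, are a little off and sometimes report something else, mostly with a low value. They report only what shows in the picture. A call takes as long as a camera call. They do not tell look-alikes from the thing itself.
- nets.silhouettes(picture, target): "pixels" (480x640 bool, what is visible of it) and "box" ([left, top, right, bottom] in pixels, round what is visible of it).
The state is a dict: "time_s": time; "joints": joint angles; "joint_vel": joint speeds; "joint_torque": joint torques, N m; "tool_pos": TCP position; "tool_rot": TCP orientation; "force": force on the tool from outside, world axes, zero at the start; "ft_torque": the same for the moment, N m; "finger_gap": opening from 0.0 (shut) to 1.0 (fully open).
Only numpy, scipy, OpenCV 4.12 (cv2) and the standard library are available. Lean on these libraries where they do the work, as an engineer would, in place of code of your own. Each camera call takes 0.05 s, during which the arm holds its last target.

## Working session

There is one attempt and no reset: what is moved stays moved. The work goes in short steps, Python scripts to look and compute and a tool call to move; the robot and the scene stay as the last step left them, time stands still between calls to the robot, and variables do not carry over. Pictures are saved under pics/ and viewed, and the job is handed in when it is done.

Besides the shell and the picture viewer there is one more tool, called after "Request:" as a command line: name --argument value ..., lists and objects as JSON in quotes. drive_tool: Moves the arm, as the interface text tells. Its arguments: {"type":"object","properties":{"series":{"type":"array"},"squeeze":{"type":"number"}},"required":["series"]}

```bash
mkdir -p pics; cat > h.py <<'E'
import numpy as np, cv2
from bench import env, vision, nets
from scipy.spatial.transform import Rotation as Ro
def save(p,n): cv2.imwrite('pics/'+n+'.png',p['img'][:,:,::-1])
def proj(p,X):
    c=np.array(p['R'])@np.array(X,float)+np.array(p['t']).ravel(); return np.array([p['fx']*c[0]/c[2]+p['cx'],p['fy']*c[1]/c[2]+p['cy']])
def atz(p,u,v,z):
    R=np.array(p['R']);t=np.array(p['t']).ravel();C=-R.T@t
    d=R.T@np.array([(u-p['cx'])/p['fx'],(v-p['cy'])/p['fy'],1]); return C+d*(z-C[2])/d[2]
E
python3 - <<'E'
from h import *
s=env.observe();print({k:np.round(v,3) for k,v in s.items()});print(Ro.from_rotvec(s['tool_rot']).as_matrix().round(3))
for c in('side','top'):
    p=vision.grab_frame(c);save(p,c+'0')
    R=np.array(p['R']);print(c,p['fx'],p['fy'],p['cx'],p['cy'],(-R.T@np.array(p['t']).ravel()).round(1),R.round(3).tolist())
    for n in('nipple_mid','coupling','positioner','offcut_short','spray_can','paste_tin'):
        for r in nets.silhouettes(p,n)[:4]:print(n,round(r['conf'],2),r['box'],r['pixels'].sum())
E
```

```text
{'time_s': np.float64(0.0), 'joints': array([-1.046,  0.508, -0.238,  1.501,  0.126,  1.149, -0.155]), 'joint_vel': array([ 0.003,  0.001, -0.   , -0.001,  0.001,  0.   , -0.   ]), 'joint_torque': array([ 1.0000e-03, -6.2060e+01, -2.1870e+00, -2.4966e+01,  1.2000e-02,
        1.2000e-02, -0.0000e+00]), 'tool_pos': array([254.04 , 570.505, 230.443]), 'tool_rot': array([-1.547,  0.329, -0.328]), 'force': array([-0.323, -0.16 ,  0.22 ]), 'ft_torque': array([-0.06 ,  0.033, -0.027]), 'finger_gap': np.float64(0.997)}
[[ 0.914 -0.001  0.407]
 [-0.407 -0.002  0.914]
 [ 0.    -1.    -0.002]]
side 503.34930706885405 503.34930706885405 326.7863923700122 235.04216257373835 [482.2 972.9 820.1] [[-0.998, -0.065, 0.019], [-0.056, 0.625, -0.779], [0.039, -0.778, -0.627]]
nipple_mid 0.96 [314.6, 291.4, 327.5, 325.2] 405
nipple_mid 0.93 [320.4, 268.3, 339.3, 303.0] 414
nipple_mid 0.68 [310.6, 319.4, 328.2, 356.6] 621
nipple_mid 0.6 [328.0, 356.9, 349.8, 402.1] 749
coupling 0.9 [311.6, 174.8, 330.4, 195.6] 360
positioner 0.58 [286.2, 180.3, 355.2, 229.1] 1874
spray_can 0.92 [332.3, 196.3, 360.2, 281.8
[... 167 characters left out ...]
0293682881704 [ 393.7  106.3 1458. ] [[-0.024, -1.0, 0.002], [-0.995, 0.024, -0.097], [0.097, -0.005, -0.995]]
nipple_mid 0.77 [158.6, 246.7, 183.3, 263.6] 293
nipple_mid 0.72 [234.2, 228.8, 252.6, 247.5] 229
nipple_mid 0.48 [266.0, 232.8, 285.9, 245.8] 139
nipple_mid 0.47 [202.5, 223.6, 221.5, 242.7] 199
coupling 0.76 [410.4, 200.3, 434.0, 223.5] 372
positioner 0.65 [382.7, 177.4, 455.2, 253.8] 4114
offcut_short 0.74 [190.0, 193.8, 213.6, 209.6] 168
offcut_short 0.49 [409.7, 197.0, 434.9, 224.3] 401
offcut_short 0.21 [296.9, 172.4, 331.0, 205.5] 757
spray_can 0.87 [304.1, 229.3, 337.9, 260.7] 853
paste_tin 0.92 [297.1, 170.8, 329.3, 203.1] 797
paste_tin 0.56 [412.7, 199.1, 433.0, 221.9] 326
```

```bash
python3 - <<'E'
import cv2
a=cv2.imread('pics/side0.png');cv2.imwrite('pics/sidec.png',cv2.resize(a[150:430,210:490],(800,800))[:600] if 0 else cv2.resize(a[150:420,210:490],None,fx=2.2,fy=2.2,interpolation=2))
a=cv2.imread('pics/top0.png');cv2.imwrite('pics/topc.png',cv2.resize(a[140:300,140:470],None,fx=2.4,fy=2.4,interpolation=2))
E
```

```text
(no output)
```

View pics/side0.png

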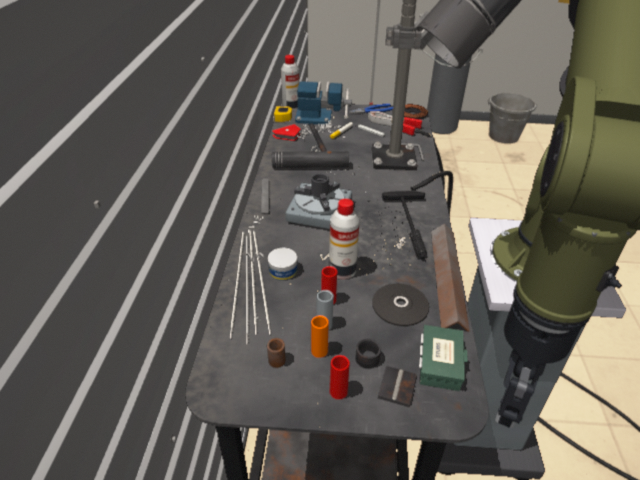

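View pics/sidec.png

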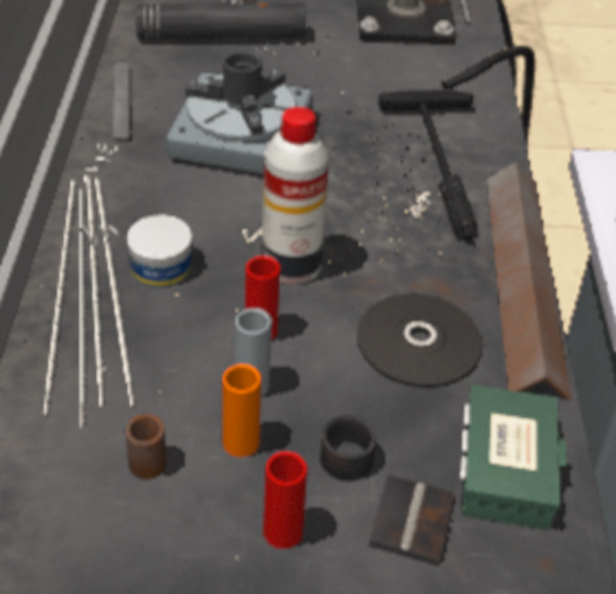

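View pics/topc.png

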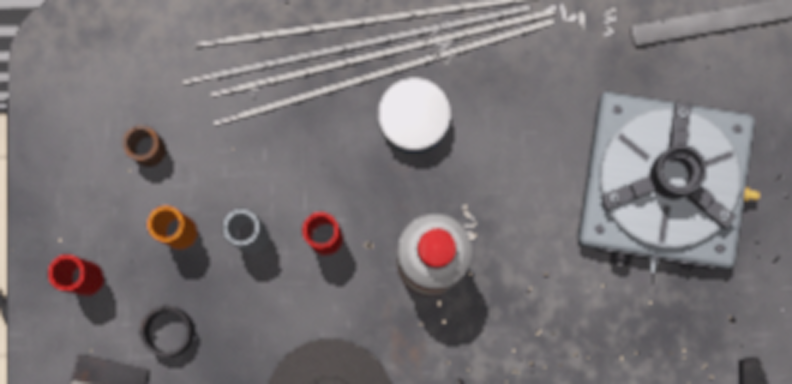

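View pics/top0.png

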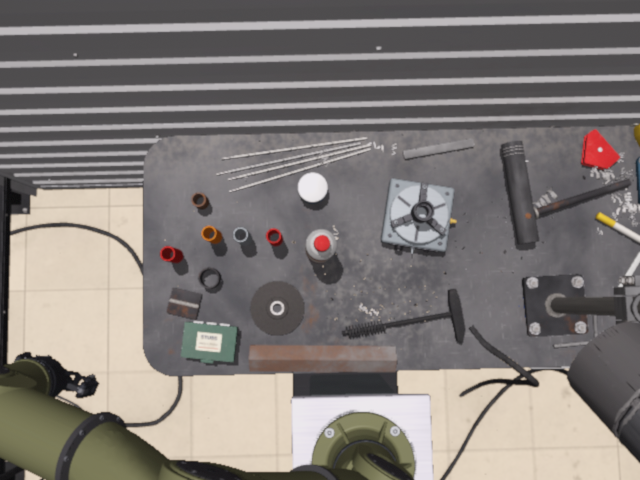

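```bash
cat >> h.py <<'E'
from scipy.optimize import minimize
A=np.linspace(0,2*np.pi,60,endpoint=False)
def circ(p,x,y,z,r): return np.array([proj(p,(x+r*np.cos(a),y+r*np.sin(a),z)) for a in A])
def cyl(p,x,y,z0,z1,r):
    S=8
    h=cv2.convexHull(np.vstack([circ(p,x,y,z0,r),circ(p,x,y,z1,r)]).astype(np.float32))
    m=np.zeros((480,640),np.uint8);
    cv2.fillPoly(m,[np.round((h+0)*256).astype(np.int32)],255,lineType=cv2.LINE_AA,shift=8); return m/255.
def pick(p,name,uv):
    best=None
    for r in nets.silhouettes(p,name):
        b=r['box']
        if b[0]-2<uv[0]<b[2]+2 and b[1]-2<uv[1]<b[3]+2 and (best is None or r['conf']>best['conf']): best=r
    return best
E
cat > m.py <<'E'
from h import *
P={c:vision.grab_frame(c) for c in('side','top')}
def fitxy(p,uv,name,z0,z1,r):
    m=pick(p,name,uv); 
    if m is None: print('none',name);return
    b=m['pixels'].astype(np.uint8)
    b=cv2.morphologyEx(b,cv2.MORPH_CLOSE,np.ones((9,9),np.uint8)).astype(float)
    x0=atz(p,*uv,(z0+z1)/2)[:2]
    f=lambda q: np.abs(cyl(p,q[0],q[1],z0,z1,r)-b).sum()
    o=min((minimize(f,x0+d,method='Nelder-Mead',options=dict(initial_simplex=x0+d+np.array([[0,0],[8,0],[0,8]]))) for d in np.array([[0,0],[5,5],[-5,5],[5,-5],[-5,-5]])),key=lambda o:o.fun)
    print(name,o.x.round(1),'err',o.fun.round(1),'of',b.sum(),m['box'],round(m['conf'],2))
    return o.x
T=P['top'];S=P['side']
fitxy(T,(242,238),'nipple_mid',0,90,17)
fitxy(S,(321,310),'nipple_mid',0,90,17)
fitxy(T,(322,246),'spray_can',0,198,32.5)
for n,uv in(('red1',(274,236)),('orange',(211,234))): fitxy(T,uv,'nipple_mid',0,90,17)
# coupling: edges
for z in(106,110,114):
    print('rim',z,fitxy(T,(422,212),'coupling',78,z,23))
# enlarged crops
cv2.imwrite('pics/cs.png',cv2.resize(S['img'][165:235,280:360,::-1],None,fx=8,fy=8,interpolation=cv2.INTER_CUBIC))
cv2.imwrite('pics/ct.png',cv2.resize(T['img'][175:245,382:462,::-1],None,fx=8,fy=8,interpolation=cv2.INTER_CUBIC))
cv2.imwrite('pics/ns.png',cv2.resize(S['img'][260:335,290:370,::-1],None,fx=8,fy=8,interpolation=cv2.INTER_CUBIC))
cv2.imwrite('pics/nt.png',cv2.resize(T['img'][210:270,200:290,::-1],None,fx=8,fy=8,interpolation=cv2.INTER_CUBIC))
import pickle;pickle.dump(P,open('P.pkl','wb'))
E
python3 m.py
```

```text
nipple_mid [520.5 260.1] err 54.3 of 239.0 [235.9, 227.4, 252.4, 246.3] 0.72
nipple_mid [519.5 258.2] err 247.8 of 465.0 [316.6, 291.7, 332.6, 327.9] 0.58
spray_can [482.2  83.3] err 170.5 of 794.0 [305.7, 229.9, 337.5, 260.1] 0.66
nipple_mid [516.6 188.3] err 40.6 of 234.0 [264.4, 229.2, 285.1, 247.3] 0.48
nipple_mid [525.3 328.2] err 36.5 of 297.0 [201.7, 224.4, 222.2, 242.5] 0.61
coupling [ 561.6 -142.8] err 34.1 of 444.0 [412.4, 202.7, 434.4, 223.6] 0.89
rim 106 [ 561.5927057  -142.79036463]
coupling [ 561.2 -142. ] err 31.5 of 444.0 [412.4, 202.7, 434.4, 223.6] 0.89
rim 110 [ 561.16634413 -141.99543107]
coupling [ 561.5 -142. ] err 34.5 of 444.0 [412.4, 202.7, 434.4, 223.6] 0.89
rim 114 [ 561.50307208 -141.97019473]
```

View pics/cs.png

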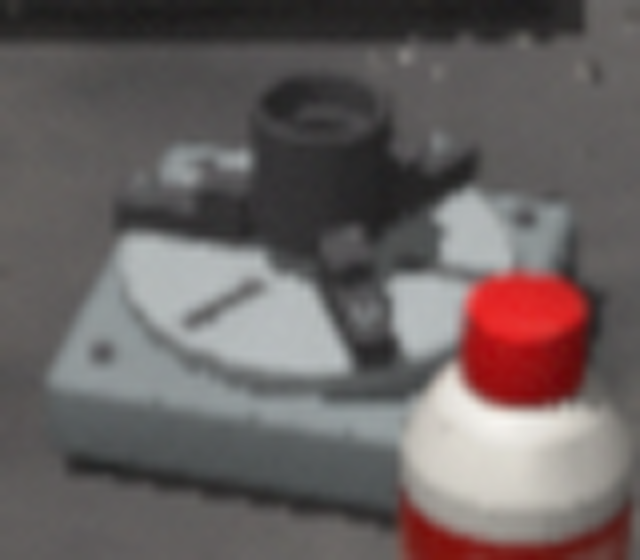

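View pics/ct.png

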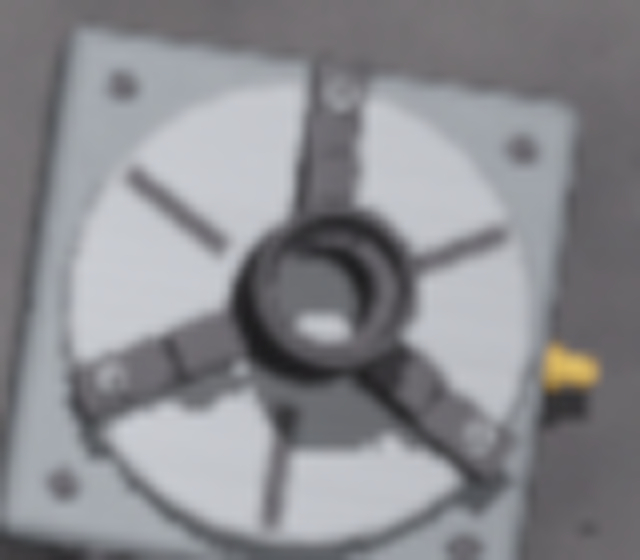

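View pics/ns.png

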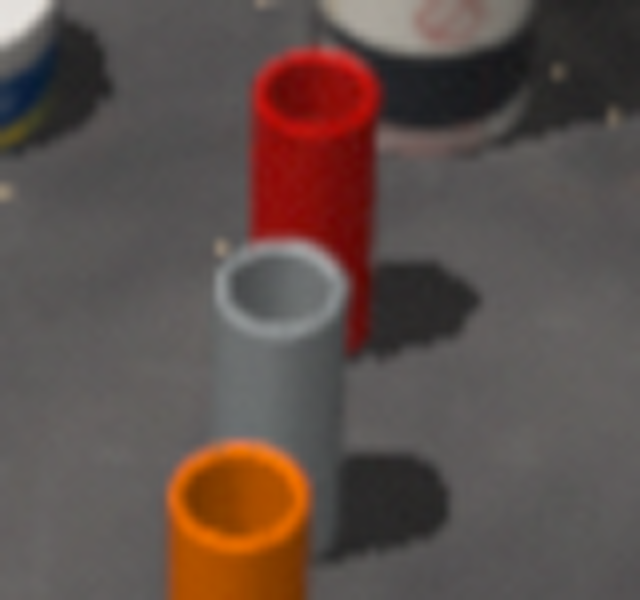

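View pics/nt.png

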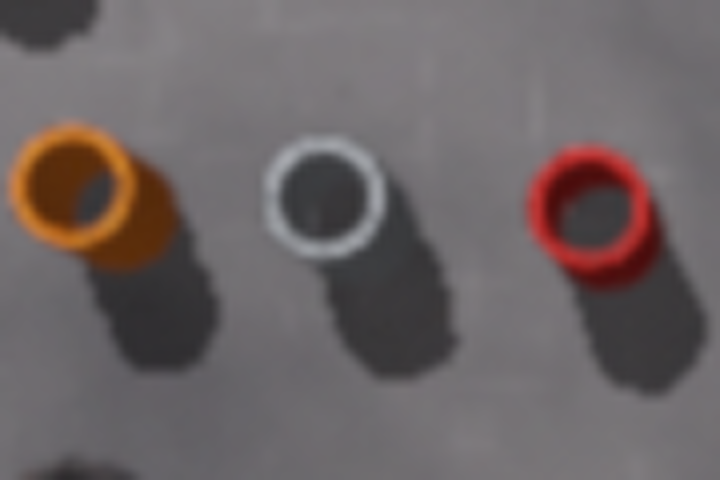

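```bash
cat > t.py <<'E'
from h import *
import pickle
P=pickle.load(open('P.pkl','rb'));T=P['top'];S=P['side']
f=lambda u,v,x0,y0:((u+.5)/8-.5+x0,(v+.5)/8-.5+y0)
print('nip top',atz(T,*f(325,197,200,210),90),'side',atz(S,*f(281,287,290,260),90))
print('orange top',atz(T,*f(72,187,200,210),90),'red',atz(T,*f(590,215,200,210),90),atz(S,*f(316,94,290,260),90))
def ov(p,name,x0,y0,crop,cs):
    w,h=crop;im=cv2.resize(p['img'][y0:y0+h,x0:x0+w,::-1],None,fx=8,fy=8,interpolation=cv2.INTER_CUBIC)
    for (x,y,z,r,c) in cs:
        q=((circ(p,x,y,z,r)-[x0,y0]+.5)*8-.5)
        cv2.polylines(im,[np.round(q).astype(np.int32)],True,c,1)
    cv2.imwrite('pics/'+name+'.png',im)
import sys
if __name__=='__main__':
    x,y,z=map(float,sys.argv[1:4]); nx,ny=map(float,sys.argv[4:6])
    cs=[(x,y,z,23,(0,255,0)),(x,y,z,18.7,(0,255,255)),(x,y,54,67,(255,0,255))]
    n=sys.argv[6]
    ov(S,'ocs'+n,280,165,(80,70),cs);ov(T,'oct'+n,382,175,(80,70),cs)
    cs=[(nx,ny,90,17,(0,255,0)),(nx,ny,0,17,(0,255,255))]
    ov(S,'ons'+n,290,260,(80,75),cs);ov(T,'ont'+n,200,210,(90,60),cs)
    a=[cv2.imread(f'pics/{k}{n}.png')[:480] for k in('ocs','oct','ons','ont')]
    cv2.imwrite(f'pics/c{n}.png',np.hstack(a[:2])[:, :]) 
E
python3 t.py 561.3 -142.2 110 520 259 1
```

```text
nip top [521.47013434 260.47504665  90.        ] side [518.76787482 260.77140987  90.        ]
orange top [525.88838801 330.03212909  90.        ] red [514.7646591  187.66678042  90.        ] [514.37528375 189.06445785  90.        ]
```

View pics/ocs1.png

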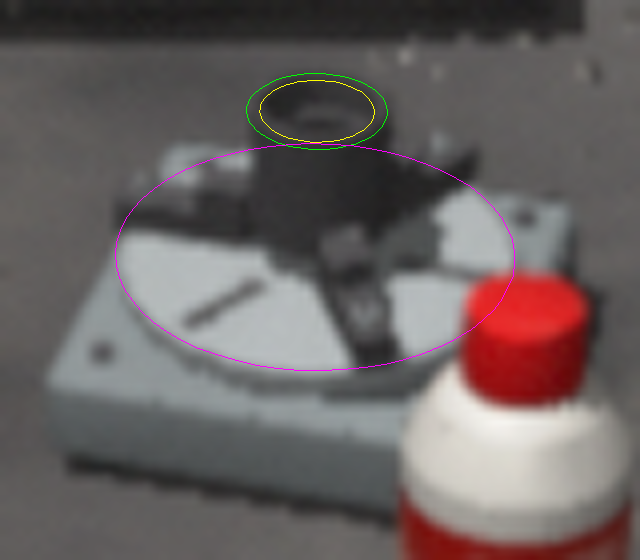

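View pics/oct1.png

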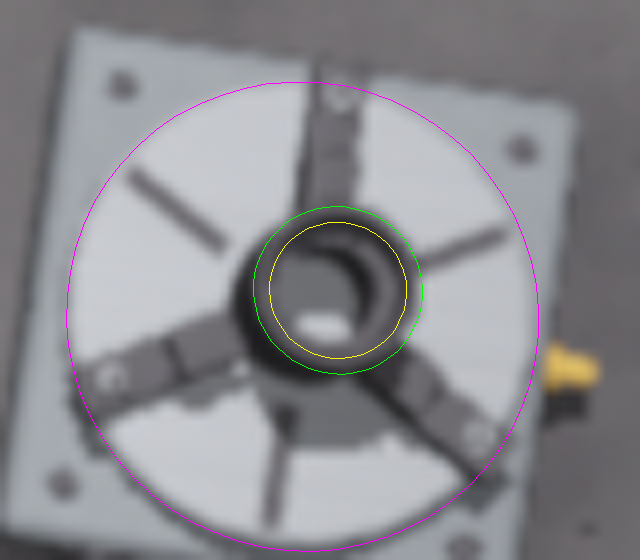

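View pics/ons1.png

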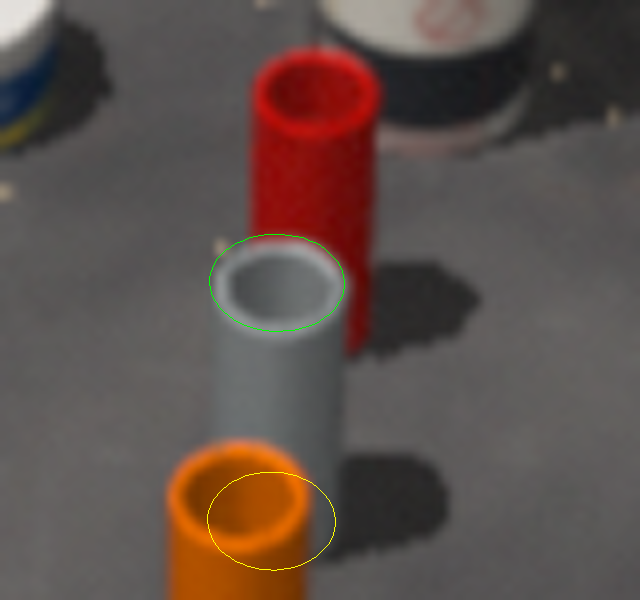

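View pics/ont1.png

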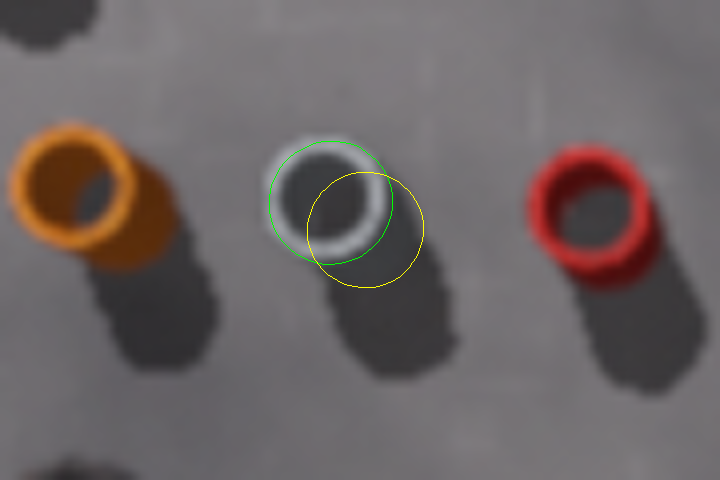

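Request:
drive_tool --series '[[[0,0,0,0.115,-1],[0,0,0,0.115,-1],[0,0,0,0.115,-1],[0,0,0,0.115,-1],[0,0,0,0.115,-1],[0,0,0,0.115,-1],[0,0,0,0.115,-1],[0,0,0,0.115,-1],[0,0,0,0.115,-1],[0,0,0,0.115,-1],[0,0,0,0,-1]]]' --squeeze 50

```text
time_s: 2.12
tool_pos: [254.0, 571.1, 231.3]
tool_rot: [-1.208, 1.211, -1.211]
force: [0.4, -0.1, -0.1]
finger_gap: 0.998
```

Request:
drive_tool --series '[[[28.2,0,24.2,0,-1],[28.2,0,24.2,0,-1],[28.2,0,24.2,0,-1],[28.2,0,24.2,0,-1],[28.2,0,24.2,0,-1],[28.2,0,24.2,0,-1],[28.2,0,24.2,0,-1],[28.2,0,24.2,0,-1],[28.2,0,24.2,0,-1],[28.2,0,24.2,0,-1],[28.2,0,24.2,0,-1],[0,0,0,0,-1]]]'

```text
time_s: 3.12
tool_pos: [526.5, 252.7, 231.5]
tool_rot: [-1.208, 1.208, -1.218]
force: [0.7, -0.9, -0.4]
finger_gap: 0.996
```

```bash
python3 - <<'E'
from h import *
s=env.observe();print(s['tool_pos'].round(1),s['joints'].round(2));print(Ro.from_rotvec(s['tool_rot']).as_matrix().round(3))
for c in('side','top'):
    p=vision.grab_frame(c)
    u=proj(p,s['tool_pos']);print(c,u)
    x0,y0=int(u[0])-60,int(u[1])-50
    cv2.imwrite(f'pics/a_{c}.png',cv2.resize(p['img'][max(y0,0):y0+120,x0:x0+120,::-1],None,fx=4,fy=4,interpolation=2))
E
```

```text
[526.5 252.7 231.5] [-0.58  0.44  0.13  1.62 -0.06  1.09 -0.44]
[[-0.005  0.004  1.   ]
 [-1.    -0.005 -0.005]
 [ 0.005 -1.     0.004]]
side [322.12161911 238.22363463]
top [235.94791343 225.11437656]
```

View pics/a_side.png

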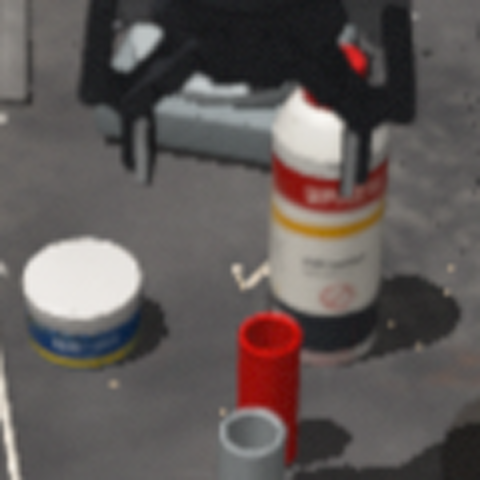

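View pics/a_top.png

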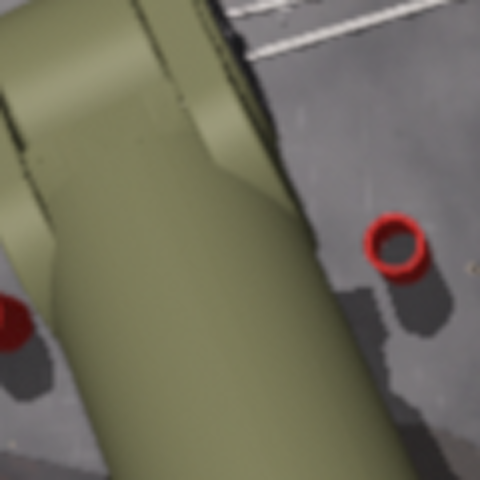

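Request:
drive_tool --series '[[[0,0,0,0,-1]]]'

```text
time_s: 3.3
tool_pos: [520.4, 262.1, 231.2]
tool_rot: [-1.212, 1.207, -1.205]
force: [0.2, 0.1, 1.1]
finger_gap: 1.003
```

Request:
drive_tool --series '[[[1.5,15,0,0,-1],[0,25,0,0,-1],[0,25,0,0,-1],[0,15,0,0,-1],[0,8,0,0,-1],[0,0,0,0,-1],[0,0,0,0,-1],[0,0,0,0,-1]]]'

```text
time_s: 3.97
tool_pos: [521.4, 260.7, 144.4]
tool_rot: [-1.209, 1.206, -1.207]
force: [0.6, -1.4, -0.0]
finger_gap: 0.998
```

```bash
python3 - <<'E'
from h import *
s=env.observe();print(s['tool_pos'].round(1));print(Ro.from_rotvec(s['tool_rot']).as_matrix().round(3))
p=vision.grab_frame('side')
u=proj(p,s['tool_pos']);print(u)
im=cv2.resize(p['img'][220:340,265:385,::-1],None,fx=5,fy=5,interpolation=2)
cv2.imwrite(f'pics/b_side.png',im)
E
```

```text
[521.4 260.7 144.4]
[[ 0.003  0.002  1.   ]
 [-1.     0.001  0.003]
 [-0.001 -1.     0.002]]
[323.8238001  275.64460501]
```

View pics/b_side.png

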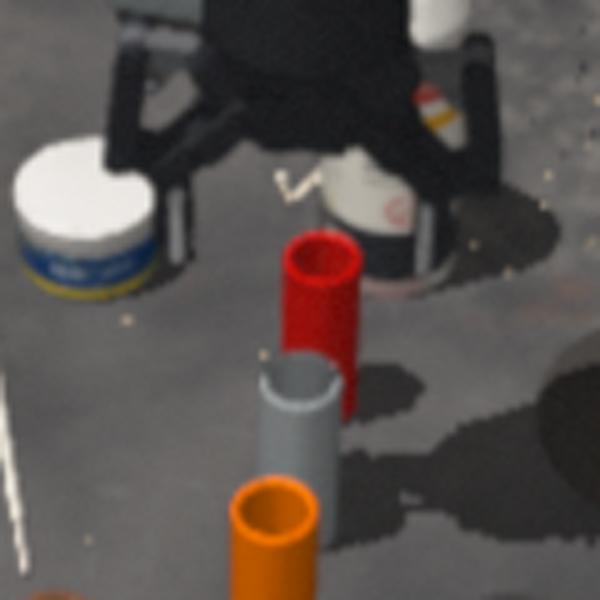

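Request:
drive_tool --series '[[[0,15,0,0,-1],[0,25,0,0,-1],[0,25,0,0,-1],[0,20,0,0,-1],[0,14,0,0,-1],[0,8,0,0,-1],[0,0,0,0,-1],[0,0,0,0,-1],[0,0,0,0,-1]]]'

```text
time_s: 4.77
tool_pos: [521.9, 260.2, 37.6]
tool_rot: [-1.208, 1.207, -1.208]
force: [0.1, 0.1, 0.3]
finger_gap: 1.001
```

```bash
python3 - <<'E'
from h import *
s=env.observe();print(s['tool_pos'].round(1),s['force'])
p=vision.grab_frame('side')
im=cv2.resize(p['img'][240:360,265:385,::-1],None,fx=5,fy=5,interpolation=2)
cv2.imwrite(f'pics/c_side.png',im)
E
```

```text
[521.9 260.2  37.6] [0.11385052 0.06153424 0.27411581]
```

View pics/c_side.png

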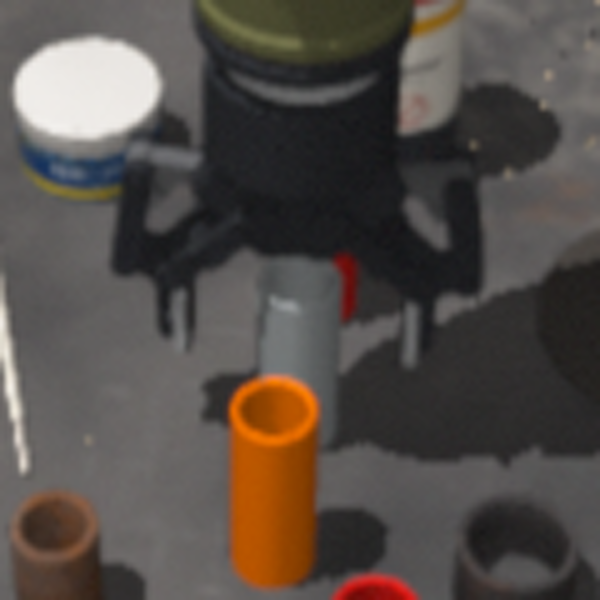

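Request:
drive_tool --series '[[[0,0,-1.5,0,-1],[0,0,0,0,-0.5],[0,0,0,0,0],[0,0,0,0,0.2],[0,0,0,0,0.5],[0,0,0,0,1],[0,0,0,0,1],[0,0,0,0,1],[0,0,0,0,1],[0,0,0,0,1],[0,0,0,0,1],[0,0,0,0,1]]]' --squeeze 50

```text
time_s: 5.82
tool_pos: [519.7, 259.8, 36.5]
tool_rot: [-1.21, 1.208, -1.208]
force: [-0.3, -0.7, 6.0]
finger_gap: 0.387
```

```bash
python3 - <<'E'
from h import *
s=env.observe();print(s['tool_pos'].round(1),s['force'],s['ft_torque'])
p=vision.grab_frame('side')
im=cv2.resize(p['img'][240:360,265:385,::-1],None,fx=5,fy=5,interpolation=2)
cv2.imwrite(f'pics/d_side.png',im)
E
```

```text
[519.7 259.8  36.5] [-0.29458757 -0.70778772  6.03897705] [-0.07375416  0.15515277 -0.01424519]
```

View pics/d_side.png

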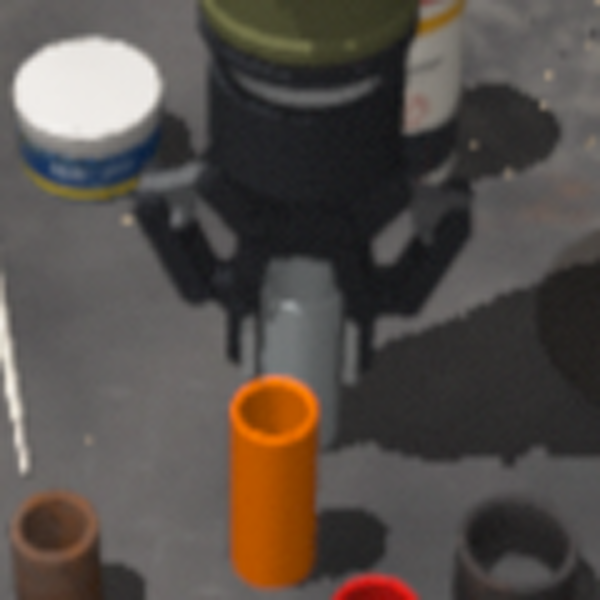

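Request:
drive_tool --series '[[[0,-5,0,0,1],[0,-12,0,0,1],[0,-20,0,0,1],[0,-28,0,0,1],[0,-32,0,0,1],[0,-32,0,0,1],[0,-32,0,0,1],[0,-32,0,0,1],[0,-28,0,0,1],[0,-18,0,0,1],[0,-10,0,0,1],[0,0,0,0,1]]]'

```text
time_s: 6.87
tool_pos: [519.9, 260.0, 286.9]
tool_rot: [-1.208, 1.207, -1.208]
force: [0.8, 0.4, -2.6]
finger_gap: 0.386
```

Request:
drive_tool --series '[[[0,0,0,0,1],[0,0,0,0,1]]]'

```text
time_s: 7.03
tool_pos: [518.7, 259.4, 283.3]
tool_rot: [-1.213, 1.209, -1.207]
force: [0.4, -0.3, -3.7]
finger_gap: 0.386
```

```bash
python3 - <<'E'
from h import *
s=env.observe();print(s['tool_pos'].round(1),s['force'],s['ft_torque']);print(Ro.from_rotvec(s['tool_rot']).as_matrix().round(3))
p=vision.grab_frame('side')
print(proj(p,s['tool_pos']))
im=cv2.resize(p['img'][140:290,240:410,::-1],None,fx=4,fy=4,interpolation=2)
cv2.imwrite(f'pics/e_side.png',im)
E
```

```text
[518.7 259.4 283.3] [ 0.37618293 -0.29566376 -3.74253503] [ 0.00046145  0.01303084 -0.00487254]
[[ 0.002 -0.003  1.   ]
 [-1.    -0.002  0.002]
 [ 0.002 -1.    -0.003]]
[326.62674148 218.24115852]
```

View pics/e_side.png

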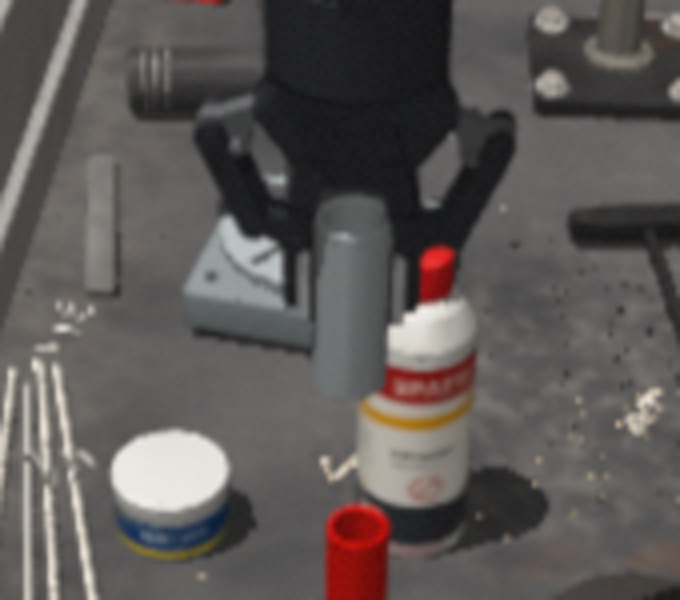

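Request:
drive_tool --series '[[[10,0,2,0,1],[20,0,2,0,1],[28,0,3,0,1],[30,0,3,0,1],[30,0,3,0,1],[30,0,3,0,1],[30,0,3,0,1],[30,0,3,0,1],[30,0,3,0,1],[30,0,3,0,1],[30,0,3,0,1],[30,0,3,0,1]]]'

```text
time_s: 8.08
tool_pos: [553.4, -70.5, 284.5]
tool_rot: [-1.211, 1.209, -1.208]
force: [0.9, 0.7, -2.3]
finger_gap: 0.386
```

Request:
drive_tool --series '[[[28,0,3,0,1],[24,0,2,0,1],[20,0,1,0,1],[14,0,1,0,1],[8,0,1,0,1],[4,0,0,0,1],[0,0,0,0,1],[0,0,0,0,1],[0,0,0,0,1]]]'

```text
time_s: 8.83
tool_pos: [562.5, -164.7, 285.2]
tool_rot: [-1.21, 1.207, -1.206]
force: [-0.3, 0.4, -3.2]
finger_gap: 0.387
```

```bash
cat > look.py <<'E'
from h import *
import sys,pickle
n=sys.argv[1]
s=env.observe();print(s['time_s'],s['tool_pos'].round(2),s['force'].round(2),s['ft_torque'].round(3),s['joints'].round(2));print(Ro.from_rotvec(s['tool_rot']).as_matrix().round(4))
P={c:vision.grab_frame(c) for c in sys.argv[2:]}
pickle.dump((s,P),open(f'L{n}.pkl','wb'))
for c,p in P.items():
    X=s['tool_pos']-[0,0,37]; u=proj(p,X);print(c,'foot',u)
    x0,y0=int(u[0])-50,max(0,int(u[1])-60);print(x0,y0)
    cv2.imwrite(f'pics/{n}_{c}.png',cv2.resize(p['img'][y0:y0+100,x0:x0+110,::-1],None,fx=6,fy=6,interpolation=cv2.INTER_CUBIC))
E
python3 look.py f side top
```

```text
8.8333 [ 562.46 -164.71  285.17] [-0.33  0.43 -3.2 ] [ 0.011  0.005 -0.037] [ 0.09  0.41  0.25  1.52 -0.1   1.22  0.35]
[[ 3.8e-03 -2.0e-04  1.0e+00]
 [-1.0e+00  8.0e-04  3.8e-03]
 [-8.0e-04 -1.0e+00 -2.0e-04]]
side foot [319.92298907 126.08657689]
269 66
top foot [447.84736044 200.92062176]
397 140
```

View pics/f_side.png

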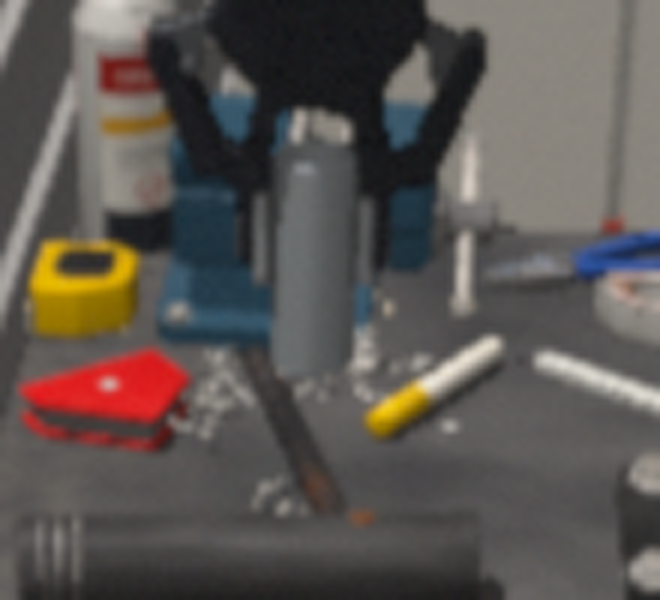

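View pics/f_top.png

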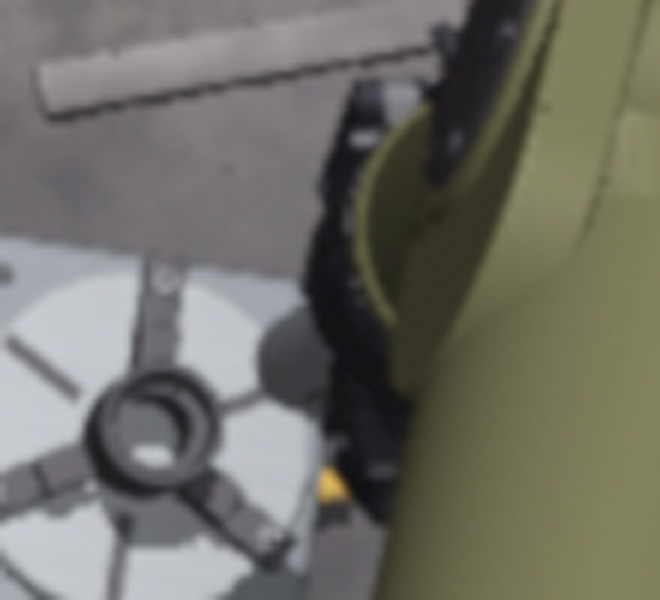

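```bash
python3 - <<'E'
from h import *
import pickle
P=pickle.load(open('P.pkl','rb'));T=P['top'];S=P['side']
for p,n,x0,y0,g in((T,'zt',405,195,2.0),(S,'zs',303,168,2.5)):
    a=np.clip(p['img'][y0:y0+35,x0:x0+35,::-1].astype(float)*g,0,255).astype(np.uint8)
    cv2.imwrite(f'pics/{n}.png',cv2.resize(a,None,fx=16,fy=16,interpolation=cv2.INTER_CUBIC))
E
```

```text
(no output)
```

View pics/zt.png

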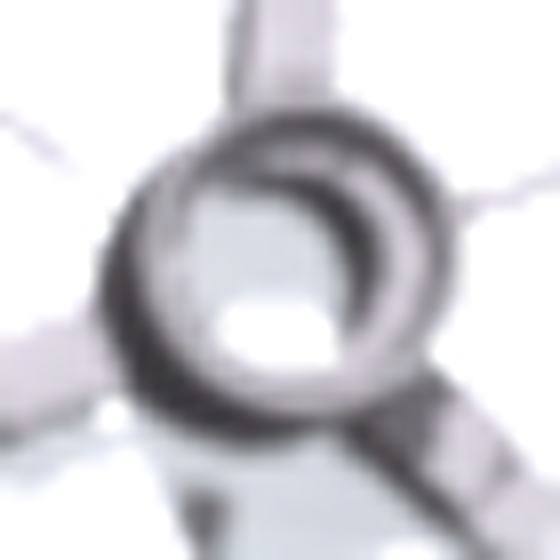

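View pics/zs.png

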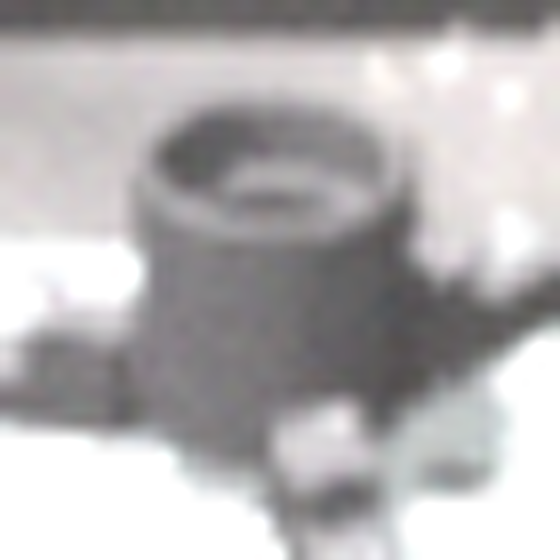

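```bash
cat > o2.py <<'E'
from h import *
import pickle,sys
P=pickle.load(open('P.pkl','rb'));T=P['top'];S=P['side']
x,y,z=map(float,sys.argv[1:4])
for z1 in(106,108,110,112,114): print(z1,atz(S,319.7,178.3,z1).round(1))
out=[]
for p,n,x0,y0,g in((T,'zt',405,195,2.0),(S,'zs',303,168,2.5)):
    a=np.clip(p['img'][y0:y0+35,x0:x0+35,::-1].astype(float)*g,0,255).astype(np.uint8)
    a=cv2.resize(a,None,fx=11,fy=11,interpolation=cv2.INTER_CUBIC)
    for zz,r,c in((z,23,(0,200,0)),(z,18.7,(0,200,255)),(z-14,18.7,(255,0,0)),(z-48,23,(255,0,255))):
        q=((circ(p,x,y,zz,r)-[x0,y0]+.5)*11-.5)
        cv2.polylines(a,[np.round(q).astype(np.int32)],True,c,1)
    out.append(a)
cv2.imwrite(f'pics/o2_{sys.argv[4]}.png',np.hstack(out))
E
python3 o2.py 560.5 -140 110 a
```

```text
106 [ 560.3 -149.   106. ]
108 [ 560.1 -145.8  108. ]
110 [ 559.9 -142.7  110. ]
112 [ 559.6 -139.5  112. ]
114 [ 559.4 -136.4  114. ]
```

View pics/o2_a.png

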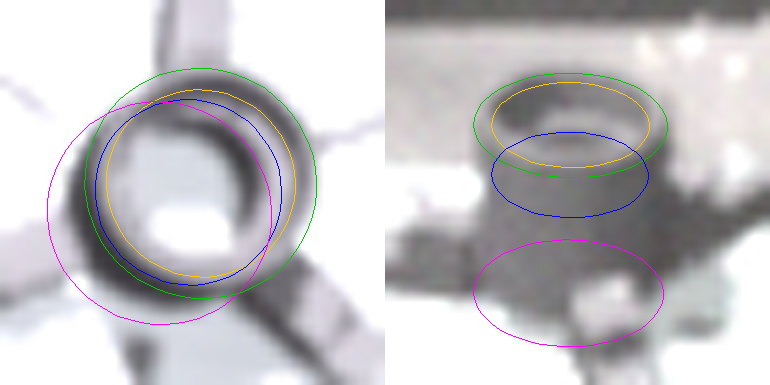

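Request:
drive_tool --series '[[[-10,0,-1.5,0,1],[-10,0,-1.3,0,1],[-3.2,20,0,0,1],[0,30,0,0,1],[0,30,0,0,1],[0,24,0,0,1],[0,14,0,0,1],[0,5,0,0,1],[0,0,0,0,1],[0,0,0,0,1],[0,0,0,0,1],[0,0,0,0,1]]]'

```text
time_s: 9.93
tool_pos: [560.3, -142.9, 163.7]
tool_rot: [-1.209, 1.206, -1.209]
force: [-0.3, 0.2, -2.5]
finger_gap: 0.383
```

```bash
python3 look.py g side top
```

```text
9.9333 [ 560.26 -142.95  163.66] [-0.33  0.18 -2.48] [-0.006  0.022  0.023] [ 0.06  0.5   0.22  1.73 -0.13  0.92  0.34]
[[ 2.1e-03  2.4e-03  1.0e+00]
 [-1.0e+00 -4.0e-04  2.1e-03]
 [ 4.0e-04 -1.0e+00  2.4e-03]]
side foot [319.62592055 172.78442042]
269 112
top foot [425.51512188 210.26760608]
375 150
```

View pics/g_side.png

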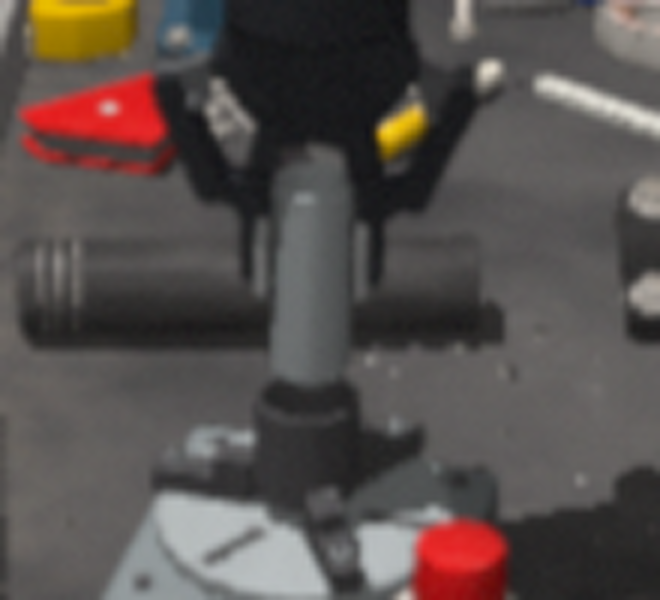

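View pics/g_top.png

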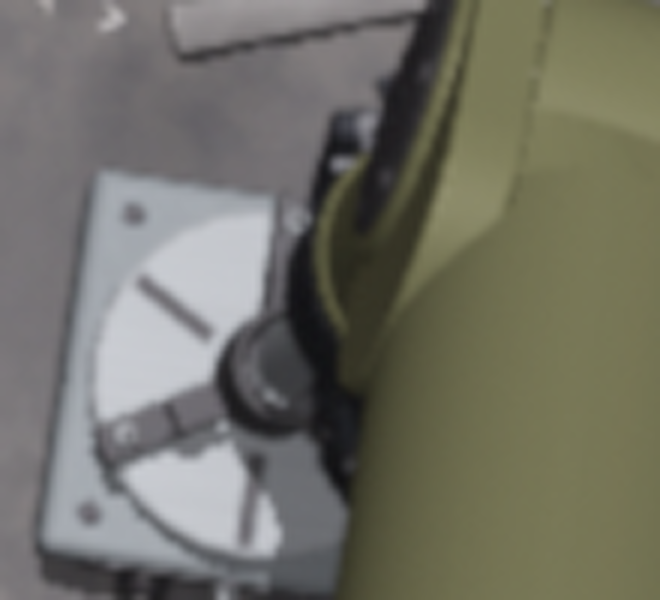

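Request:
drive_tool --series '[[[0,0,0,0,1],[0,0,0,0,1],[0,0,0,0,1]]]'

```text
time_s: 10.28
tool_pos: [559.5, -143.0, 162.4]
tool_rot: [-1.21, 1.208, -1.208]
force: [0.6, -0.2, -3.1]
finger_gap: 0.384
```

```bash
python3 look.py h side top; python3 - <<'E'
from h import *
import pickle
s,P=pickle.load(open('Lh.pkl','rb'));p=P['side']
for v in list(range(158,176,2))+list(range(178,192)):
    print(v,p['img'][v,305:336].astype(int).mean(1).round().astype(int).tolist())
for n,x0,y0,g in(('zh',300,150,2.5),):
    a=np.clip(p['img'][y0:y0+50,x0:x0+40,::-1].astype(float)*g,0,255).astype(np.uint8)
    cv2.imwrite(f'pics/{n}.png',cv2.resize(a,None,fx=12,fy=12,interpolation=cv2.INTER_CUBIC))
p=P['top']
a=np.clip(p['img'][190:230,400:440,::-1].astype(float)*2,0,255).astype(np.uint8)
cv2.imwrite(f'pics/zht.png',cv2.resize(a,None,fx=14,fy=14,interpolation=cv2.INTER_CUBIC))
E
```

```text
10.2833 [ 559.52 -142.96  162.42] [ 0.58 -0.24 -3.08] [-0.017  0.    -0.021] [ 0.06  0.5   0.22  1.73 -0.13  0.92  0.34]
[[ 1.9e-03  2.0e-04  1.0e+00]
 [-1.0e+00 -0.0e+00  1.9e-03]
 [ 0.0e+00 -1.0e+00  2.0e-04]]
side foot [319.90499692 173.20260106]
269 113
top foot [425.43346565 210.68100323]
375 150
158 [74, 75, 76, 74, 56, 38, 55, 97, 91, 68, 95, 110, 111, 111, 110, 107, 101, 95, 90, 85, 81, 74, 56, 84, 93, 62, 33, 37, 65, 76, 77]
160 [61, 58, 59, 60, 60, 63, 72, 95, 82, 62, 94, 109, 110, 111, 111, 106, 100, 94, 89, 86, 81, 74, 57, 85, 94, 66, 47, 51, 58, 61, 62]
162 [48, 49, 51, 50, 51, 54, 52, 55, 56, 61, 94, 110, 110, 111, 111, 106, 100, 94, 88, 85, 81, 74, 56, 67, 72, 56, 47, 46, 44, 44, 44]
164 [40, 38, 37, 41, 37, 39, 38, 37, 39, 58, 96, 110, 112, 110, 109, 104, 98, 94, 88, 85, 79, 73, 58, 45, 40, 40, 40, 40, 40, 40, 38]
166 [30, 30, 28, 29, 30, 33, 33, 31, 35, 56, 95, 109, 110, 110, 109, 104, 97, 92, 88, 84, 80, 73, 57, 40, 35, 34, 34, 34, 29, 31, 31]
168 [36, 38, 37, 39, 39, 41, 42, 40, 43, 70, 99, 109, 110, 110, 107, 103, 98, 93, 88, 86, 78, 71, 55, 42, 40, 40, 44, 42, 41
[... 1555 characters left out ...]
3, 39, 39, 38, 37, 35, 33, 39, 39, 38, 38, 37, 40, 42]
187 [101, 88, 86, 88, 90, 87, 70, 55, 53, 55, 53, 52, 50, 50, 48, 48, 47, 44, 40, 39, 38, 37, 36, 32, 37, 37, 39, 38, 40, 39, 37]
188 [80, 74, 74, 78, 80, 78, 64, 54, 54, 54, 52, 52, 52, 51, 49, 47, 46, 43, 40, 39, 41, 37, 36, 34, 33, 38, 39, 38, 37, 39, 43]
189 [56, 54, 56, 63, 64, 60, 57, 53, 53, 53, 51, 52, 50, 50, 49, 48, 49, 43, 40, 37, 39, 36, 35, 32, 35, 37, 37, 39, 42, 48, 59]
190 [54, 53, 53, 54, 52, 47, 51, 56, 55, 54, 52, 51, 50, 50, 50, 48, 46, 43, 40, 40, 38, 38, 34, 35, 36, 38, 40, 47, 59, 68, 76]
191 [52, 51, 51, 52, 51, 46, 50, 54, 53, 54, 52, 52, 51, 49, 48, 48, 46, 44, 42, 39, 39, 37, 35, 35, 38, 48, 50, 64, 76, 80, 82]
```

View pics/zh.png

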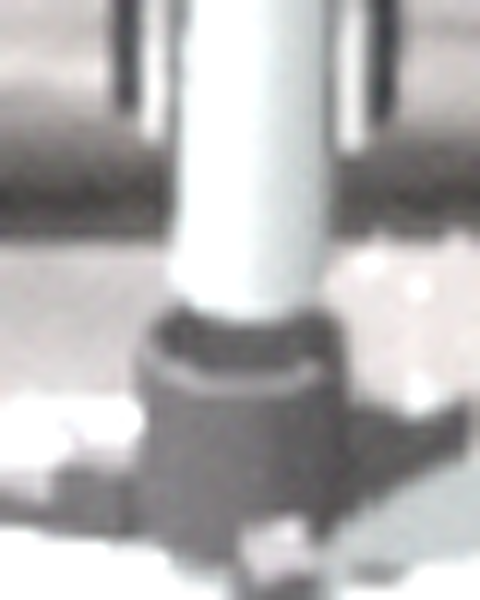

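View pics/zht.png

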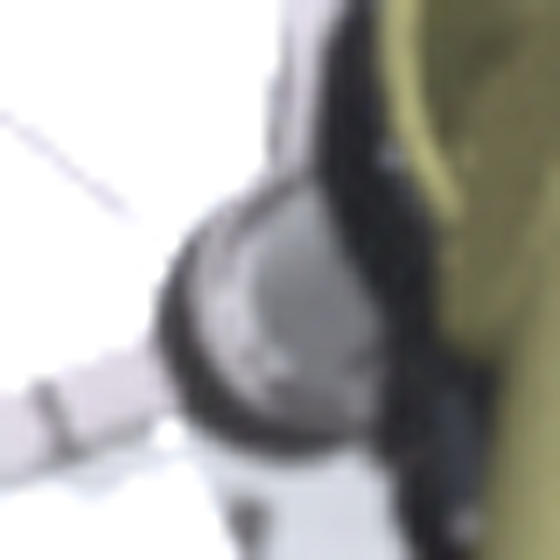

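Request:
drive_tool --series '[[[0,2,0.8,0,1],[0,3,0.8,0,1],[0,3,0,0,1],[0,0,0,0,1],[0,0,0,0,1],[0,0,0,0,1]]]'

```text
time_s: 10.88
tool_pos: [561.0, -143.0, 154.2]
tool_rot: [-1.21, 1.208, -1.208]
force: [0.3, -0.5, -2.6]
finger_gap: 0.388
```

```bash
cat > z.py <<'E'
from h import *
import pickle,sys
n=sys.argv[1]
s,P=pickle.load(open(f'L{n}.pkl','rb'))
o=[]
for c,x0,y0,g in(('side',300,150,2.5),('top',400,190,2.2)):
    p=P[c]
    a=np.clip(p['img'][y0:y0+40,x0:x0+40,::-1].astype(float)*g,0,255).astype(np.uint8)
    o.append(cv2.resize(a,None,fx=10,fy=10,interpolation=cv2.INTER_CUBIC))
cv2.imwrite(f'pics/z_{n}.png',np.hstack(o))
E
python3 look.py i side top; python3 z.py i
```

```text
10.8833 [ 561.04 -142.96  154.19] [ 0.34 -0.46 -2.61] [-0.015 -0.054  0.05 ] [ 0.07  0.51  0.22  1.74 -0.14  0.91  0.34]
[[ 1.9e-03 -3.0e-04  1.0e+00]
 [-1.0e+00 -0.0e+00  1.9e-03]
 [ 0.0e+00 -1.0e+00 -3.0e-04]]
side foot [319.2870802  175.87724179]
269 115
top foot [424.71301833 210.46842569]
374 150
```

View pics/z_i.png

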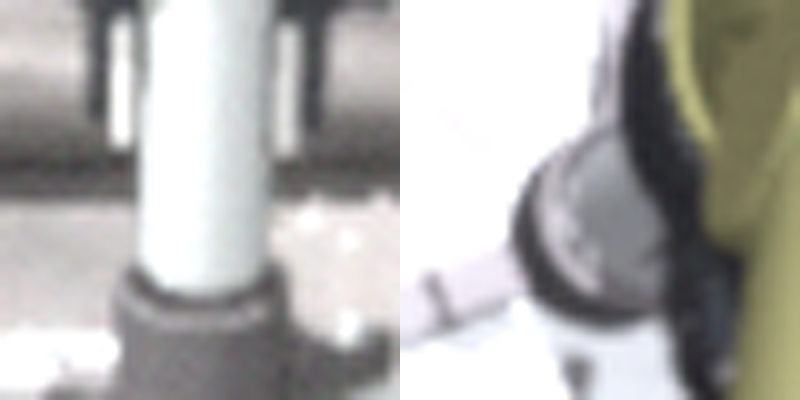

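```bash
python3 - <<'E'
from h import *
import pickle
s,P=pickle.load(open('Li.pkl','rb'));p=P['side'];T=P['top']
for v in range(166,186): print(v,p['img'][v,315:326].astype(int).mean(1).round().astype(int).tolist())
x,y,z=s['tool_pos']-[0,0,37]
f=proj(p,(x,y+1+17,z))
for dy in(-2,0,2):
  for zr in(106,108,110,112,114): print(dy,zr,'outer',(proj(p,(x,y+1+dy+23,zr))-f)[1].round(2),'inner',(proj(p,(x,y+1+dy+18.7,zr))-f)[1].round(2), 'right edge', (proj(T,(x,y+1,zr))))
E
```

```text
166 [108, 110, 110, 111, 107, 101, 95, 91, 86, 83, 75]
167 [109, 112, 109, 110, 107, 102, 95, 89, 86, 82, 76]
168 [108, 111, 109, 110, 107, 100, 95, 90, 85, 82, 75]
169 [109, 111, 111, 108, 106, 101, 95, 91, 86, 82, 75]
170 [110, 111, 112, 110, 105, 100, 95, 90, 86, 81, 76]
171 [109, 110, 109, 109, 105, 98, 94, 89, 85, 81, 74]
172 [110, 110, 110, 110, 105, 100, 93, 88, 86, 81, 76]
173 [110, 110, 110, 108, 105, 99, 93, 89, 85, 81, 76]
174 [110, 110, 109, 107, 103, 98, 93, 88, 84, 81, 75]
175 [108, 109, 109, 106, 102, 99, 93, 89, 86, 81, 75]
176 [104, 109, 109, 107, 102, 98, 92, 87, 84, 80, 72]
177 [87, 109, 108, 105, 101, 96, 92, 88, 82, 77, 63]
178 [61, 87, 92, 93, 93, 88, 84, 77, 70, 62, 47]
179 [44, 49, 54, 65, 69, 67, 64, 56, 47, 43, 41]
180 [54, 45, 45, 46, 48, 48, 49, 46, 42, 50, 54]
181 [65, 61, 59, 59, 57, 58, 57, 56, 59, 57, 63]
182 [62, 66, 65, 65, 61, 61, 58, 60, 60, 55, 47]
183 [55, 54, 54, 52, 51, 52, 48, 47, 43, 41, 40]
184 [53, 52, 51, 49, 49, 48, 47, 44, 40, 40, 39]
185 [55, 52, 51, 52, 49, 49, 46, 42, 41, 40, 39]
-2 106 outer 4.5 inner 3.59 right edge [423.33179856 21
[... 251 characters left out ...]
dge [423.98848581 210.6671895 ]
0 106 outer 4.92 inner 4.02 right edge [423.33179856 211.13521787]
0 108 outer 4.27 inner 3.36 right edge [423.49525004 211.01872416]
0 110 outer 3.62 inner 2.71 right edge [423.65918033 210.90188921]
0 112 outer 2.96 inner 2.06 right edge [423.82359155 210.78471149]
0 114 outer 2.31 inner 1.4 right edge [423.98848581 210.6671895 ]
2 106 outer 5.35 inner 4.44 right edge [423.33179856 211.13521787]
2 108 outer 4.69 inner 3.79 right edge [423.49525004 211.01872416]
2 110 outer 4.04 inner 3.13 right edge [423.65918033 210.90188921]
2 112 outer 3.39 inner 2.48 right edge [423.82359155 210.78471149]
2 114 outer 2.73 inner 1.82 right edge [423.98848581 210.6671895 ]
```

Request:
drive_tool --series '[[[0,1,0.5,0,1],[0,1,0,0,1],[0,1,0,0,1],[0,1,0,0,1],[0,1,0,0,1],[0,1,0,0,1],[0,0,0,0,1],[0,0,0,0,1]]]'

```text
time_s: 11.65
tool_pos: [561.5, -142.9, 148.2]
tool_rot: [-1.21, 1.208, -1.208]
force: [0.2, 0.5, -3.2]
finger_gap: 0.387
```

Request:
drive_tool --series '[[[0,1,0,0,1],[0,0,0,0,1]]]'

```text
time_s: 11.82
tool_pos: [561.5, -142.9, 147.2]
tool_rot: [-1.21, 1.208, -1.208]
force: [-0.0, -0.5, -2.1]
finger_gap: 0.388
```

Request:
drive_tool --series '[[[0,1,0,0,1],[0,0,0,0,1]]]'

```text
time_s: 11.98
tool_pos: [561.5, -142.9, 146.1]
tool_rot: [-1.21, 1.208, -1.208]
force: [-0.3, -0.6, -2.4]
finger_gap: 0.385
```

Request:
drive_tool --series '[[[0,1,0,0,1],[0,0,0,0,1]]]'

```text
time_s: 12.15
tool_pos: [561.5, -142.9, 145.1]
tool_rot: [-1.21, 1.208, -1.208]
force: [-0.6, 0.5, -3.5]
finger_gap: 0.388
```

Request:
drive_tool --series '[[[0,1,0,0,1],[0,0,0,0,1]]]'

```text
time_s: 12.32
tool_pos: [561.6, -142.9, 144.1]
tool_rot: [-1.21, 1.208, -1.208]
force: [-0.3, -0.1, -2.2]
finger_gap: 0.389
```

Request:
drive_tool --series '[[[0,1,0,0,1],[0,0,0,0,1]]]'

```text
time_s: 12.48
tool_pos: [561.5, -142.9, 143.1]
tool_rot: [-1.21, 1.208, -1.208]
force: [-0.7, 0.3, -2.5]
finger_gap: 0.386
```

```bash
python3 look.py j side top; python3 z.py j
```

```text
12.4833 [ 561.53 -142.92  143.13] [-0.75  0.3  -2.49] [-0.037  0.047 -0.034] [ 0.07  0.53  0.22  1.75 -0.14  0.88  0.35]
[[ 2.e-03 -2.e-04  1.e+00]
 [-1.e+00 -0.e+00  2.e-03]
 [ 0.e+00 -1.e+00 -2.e-04]]
side foot [319.05703289 179.47430543]
269 119
top foot [423.77067903 210.89514441]
373 150
```

View pics/z_j.png

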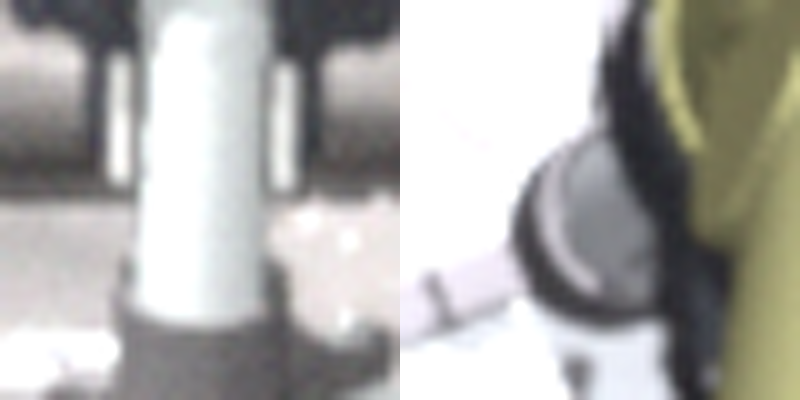

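```bash
python3 - <<'E'
from h import *
import pickle
for n in 'ij':
  s,P=pickle.load(open(f'L{n}.pkl','rb'));p=P['side']
  for v in range(174,186): print(v,p['img'][v,309:332].astype(int).mean(1).round().astype(int).tolist())
E
```

```text
174 [81, 82, 82, 82, 83, 100, 110, 110, 109, 107, 103, 98, 93, 88, 84, 81, 75, 74, 87, 93, 93, 94, 93]
175 [80, 80, 81, 81, 81, 98, 108, 109, 109, 106, 102, 99, 93, 89, 86, 81, 75, 69, 78, 88, 92, 94, 93]
176 [80, 80, 79, 74, 67, 85, 104, 109, 109, 107, 102, 98, 92, 87, 84, 80, 72, 57, 57, 74, 88, 92, 93]
177 [83, 83, 79, 63, 48, 59, 87, 109, 108, 105, 101, 96, 92, 88, 82, 77, 63, 45, 43, 60, 83, 92, 93]
178 [83, 82, 76, 64, 48, 42, 61, 87, 92, 93, 93, 88, 84, 77, 70, 62, 47, 36, 38, 54, 81, 90, 91]
179 [84, 83, 72, 69, 58, 46, 44, 49, 54, 65, 69, 67, 64, 56, 47, 43, 41, 39, 40, 50, 81, 92, 91]
180 [86, 84, 67, 66, 68, 66, 54, 45, 45, 46, 48, 48, 49, 46, 42, 50, 54, 49, 42, 46, 79, 90, 92]
181 [84, 84, 67, 57, 63, 70, 65, 61, 59, 59, 57, 58, 57, 56, 59, 57, 63, 52, 40, 45, 71, 86, 89]
182 [87, 86, 69, 56, 55, 57, 62, 66, 65, 65, 61, 61, 58, 60, 60, 55, 47, 41, 37, 40, 55, 73, 83]
183 [103, 107, 80, 58, 54, 53, 55, 54, 54, 52, 51, 52, 48, 47, 43, 41, 40, 37, 34, 37, 44, 53, 68]
184 [147, 148, 103, 61, 53, 53, 53, 52, 51, 49, 49, 48, 47, 44, 40, 40, 39, 39, 36, 35, 37, 44, 46]
185 [152
[... 605 characters left out ...]
]
179 [85, 82, 70, 72, 86, 102, 110, 110, 109, 106, 101, 96, 92, 87, 83, 80, 72, 52, 41, 48, 79, 91, 93]
180 [87, 85, 67, 67, 82, 95, 104, 108, 108, 105, 101, 97, 92, 87, 83, 81, 75, 58, 41, 48, 80, 91, 91]
181 [86, 85, 68, 58, 65, 76, 88, 96, 99, 100, 99, 94, 90, 86, 81, 74, 66, 54, 40, 44, 69, 86, 90]
182 [87, 87, 69, 56, 53, 58, 62, 71, 75, 78, 79, 78, 75, 70, 65, 54, 47, 41, 36, 37, 55, 72, 85]
183 [104, 109, 82, 56, 53, 54, 55, 55, 55, 53, 53, 54, 52, 47, 44, 44, 41, 37, 34, 37, 43, 53, 67]
184 [146, 149, 103, 61, 52, 52, 52, 51, 51, 50, 50, 49, 47, 44, 42, 41, 39, 37, 35, 34, 40, 42, 46]
185 [153, 151, 105, 60, 53, 54, 54, 51, 51, 50, 50, 47, 46, 41, 43, 42, 40, 39, 36, 35, 40, 40, 39]
```

Request:
drive_tool --series '[[[0,1,0,0,1],[0,0,0,0,1]]]'

```text
time_s: 12.75
tool_pos: [561.5, -142.9, 142.2]
tool_rot: [-1.21, 1.208, -1.208]
force: [0.5, 0.1, -2.8]
finger_gap: 0.383
```

Request:
drive_tool --series '[[[0,1,0,0,1],[0,0,0,0,1]]]'

```text
time_s: 12.92
tool_pos: [561.5, -142.9, 141.1]
tool_rot: [-1.21, 1.208, -1.208]
force: [-0.6, -0.1, -3.1]
finger_gap: 0.389
```

Request:
drive_tool --series '[[[0,1,0,0,1],[0,0,0,0,1]]]'

```text
time_s: 13.08
tool_pos: [561.5, -142.9, 140.1]
tool_rot: [-1.21, 1.208, -1.208]
force: [0.4, 0.5, -2.4]
finger_gap: 0.389
```

Request:
drive_tool --series '[[[0,1,0,0,1],[0,0,0,0,1]]]'

```text
time_s: 13.25
tool_pos: [561.5, -142.9, 139.1]
tool_rot: [-1.21, 1.208, -1.208]
force: [0.6, -0.0, -2.8]
finger_gap: 0.389
```

Request:
drive_tool --series '[[[0,0.7,0,0,1],[0,0,0,0,1]]]'

```text
time_s: 13.42
tool_pos: [561.5, -142.9, 138.4]
tool_rot: [-1.21, 1.208, -1.208]
force: [-0.3, 0.1, -2.9]
finger_gap: 0.388
```

Request:
drive_tool --series '[[[0,0.7,0,0,1],[0,0,0,0,1]]]'

```text
time_s: 13.58
tool_pos: [561.5, -142.9, 137.8]
tool_rot: [-1.21, 1.208, -1.208]
force: [0.0, 0.8, -2.4]
finger_gap: 0.388
```

Request:
drive_tool --series '[[[0,0.7,0,0,1],[0,0,0,0,1]]]'

```text
time_s: 13.75
tool_pos: [561.6, -142.9, 137.1]
tool_rot: [-1.21, 1.208, -1.208]
force: [0.3, 0.2, -2.8]
finger_gap: 0.383
```

Request:
drive_tool --series '[[[0,0.7,0,0,1],[0,0,0,0,1]]]'

```text
time_s: 13.92
tool_pos: [561.5, -142.9, 136.4]
tool_rot: [-1.21, 1.208, -1.208]
force: [0.3, 0.3, -2.6]
finger_gap: 0.384
```

```bash
python3 look.py k side top|head -1; python3 z.py k
```

```text
13.9167 [ 561.53 -142.89  136.36] [ 0.3   0.31 -2.62] [-0.058 -0.014  0.063] [ 0.07  0.53  0.21  1.76 -0.14  0.86  0.35]
```

View pics/z_k.png

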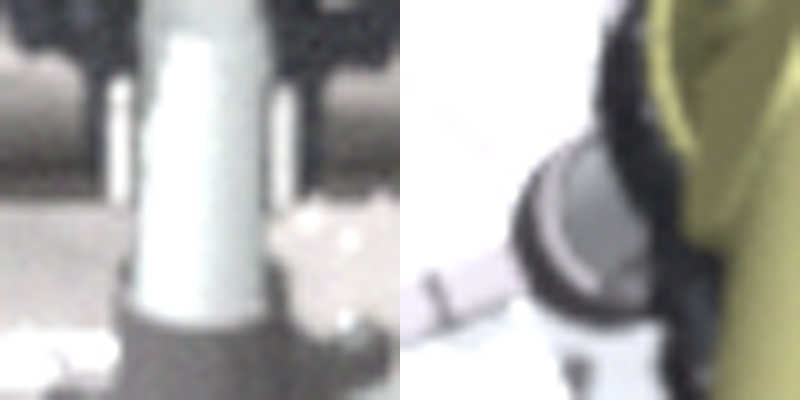

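Request:
drive_tool --series '[[[0,0.7,0,0,1],[0,0,0,0,1]]]'

```text
time_s: 14.18
tool_pos: [561.6, -142.9, 135.7]
tool_rot: [-1.21, 1.208, -1.208]
force: [-0.2, -0.7, -2.7]
finger_gap: 0.384
```

Request:
drive_tool --series '[[[0,0.7,0,0,1],[0,0,0,0,1]]]'

```text
time_s: 14.35
tool_pos: [561.6, -143.0, 135.2]
tool_rot: [-1.21, 1.208, -1.208]
force: [0.2, -0.3, -2.7]
finger_gap: 0.385
```

Request:
drive_tool --series '[[[0,0.7,0,0,1],[0,0,0,0,1]]]'

```text
time_s: 14.52
tool_pos: [561.7, -143.0, 135.1]
tool_rot: [-1.21, 1.207, -1.208]
force: [-2.0, 0.2, 3.6]
finger_gap: 0.388
```

Request:
drive_tool --series '[[[0,0.7,0,0,1],[0,0,0,0,1]]]'

```text
time_s: 14.68
tool_pos: [561.7, -143.0, 135.0]
tool_rot: [-1.209, 1.207, -1.208]
force: [-2.8, 1.1, 10.0]
finger_gap: 0.388
```

Request:
drive_tool --series '[[[0,0.7,0,0,1],[0,0,0,0,1]]]'

```text
time_s: 14.85
tool_pos: [561.8, -143.0, 135.0]
tool_rot: [-1.209, 1.207, -1.209]
force: [-3.2, 1.5, 15.7]
finger_gap: 0.385
```

Request:
drive_tool --series '[[[0,-1,0,0,1],[0,-1,0,0,1],[0,-1,0,0,1],[0,-1,0,0,1],[0,-1,0,0,1],[0,0,0,0,1],[0,0,0,0,1],[0,0,0,0,1]]]'

```text
time_s: 15.52
tool_pos: [561.6, -142.9, 137.8]
tool_rot: [-1.21, 1.208, -1.208]
force: [0.4, 0.8, -3.5]
finger_gap: 0.389
```

```bash
python3 look.py l side top; python3 z.py l; python3 - <<'E'
from h import *
import pickle
s,P=pickle.load(open('Ll.pkl','rb'));p=P['side']
for v in list(range(156,180,3))+[178,179,180,181]: print(v,p['img'][v,309:332].astype(int).mean(1).round().astype(int).tolist())
E
```

```text
15.5167 [ 561.55 -142.94  137.81] [ 0.4   0.79 -3.55] [ 0.022  0.054 -0.024] [ 0.07  0.53  0.21  1.76 -0.14  0.87  0.35]
[[ 2.e-03 -2.e-04  1.e+00]
 [-1.e+00 -0.e+00  2.e-03]
 [ 0.e+00 -1.e+00 -2.e-04]]
side foot [319.03119936 181.1839052 ]
269 121
top foot [423.3470259  211.19551009]
373 151
156 [33, 29, 36, 37, 36, 60, 77, 94, 107, 104, 106, 105, 97, 90, 86, 83, 78, 70, 47, 29, 27, 27, 24]
159 [34, 48, 82, 84, 56, 64, 81, 103, 110, 112, 110, 104, 97, 90, 86, 83, 77, 60, 70, 85, 62, 35, 31]
162 [35, 55, 97, 95, 66, 84, 106, 112, 111, 110, 109, 103, 96, 91, 86, 84, 75, 63, 87, 95, 63, 33, 26]
165 [31, 52, 97, 96, 68, 92, 110, 113, 112, 111, 108, 102, 97, 90, 88, 81, 74, 60, 85, 94, 62, 31, 27]
168 [42, 58, 97, 98, 72, 95, 110, 112, 112, 111, 107, 103, 96, 90, 84, 82, 75, 59, 85, 94, 64, 39, 40]
171 [83, 84, 84, 84, 80, 101, 110, 111, 110, 110, 106, 100, 94, 90, 87, 82, 74, 67, 76, 83, 93, 118, 107]
174 [80, 80, 82, 81, 79, 100, 110, 111, 111, 111, 105, 98, 94, 89, 85, 81, 74, 74, 88, 94, 93, 93, 94]
177 [81, 80, 74, 57, 76, 100, 110, 111, 109, 106, 103, 97, 92, 88, 85, 79, 73, 54, 45, 59, 82, 92, 93]
178 [84, 84, 76, 65, 80, 101, 110, 111, 110, 107, 103, 97, 92, 87, 85, 79, 73, 53, 42, 54, 80, 89, 92]
179 [85, 84, 71, 73, 88, 103, 109, 111, 109, 107, 102, 97, 90, 87, 84, 77, 72, 53, 41, 50, 79, 90, 92]
180 [86, 83, 67, 67, 81, 96, 105, 109, 109, 107, 102, 96, 91, 88, 83, 79, 75, 58, 41, 49, 77, 91, 92]
181 [87, 84, 67, 58, 64, 76, 88, 95, 99, 99, 99, 94, 91, 87, 82, 74, 68, 53, 41, 44, 71, 87, 89]
```

View pics/z_l.png

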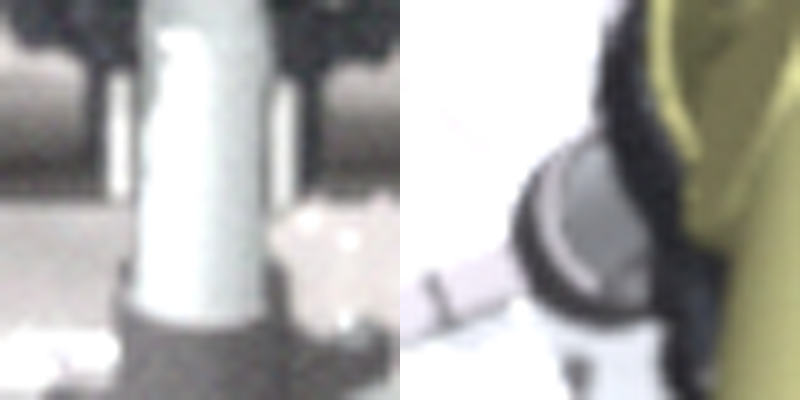

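```bash
cat > fz.py <<'E'
from h import *
F=[];T=[];X=[]
for i in range(6):
    vision.grab_frame('side'); s=env.observe();F.append(s['force']);T.append(s['ft_torque']);X.append(s['tool_pos'])
print(s['time_s'],np.mean(X,0).round(2),'F',np.mean(F,0).round(2),'sd',np.std(F,0).round(2),'T',np.mean(T,0).round(3),np.std(T,0).round(3))
E
python3 fz.py
```

```text
15.9167 [ 561.57 -142.92  137.94] F [-0.03 -0.21 -2.52] sd [0.48 0.46 0.32] T [-0.013 -0.     0.021] [0.027 0.019 0.037]
```

Request:
drive_tool --series '[[[0,0,0.5,0,1],[0,0,0,0,1],[0,0,0,0,1]]]'

```text
time_s: 16.17
tool_pos: [562.1, -142.9, 138.0]
tool_rot: [-1.21, 1.208, -1.208]
force: [0.1, -0.1, -3.4]
finger_gap: 0.383
```

Request:
drive_tool --series '[[[0,0,0.4,0,1],[0,0,0,0,1],[0,0,0,0,1]]]'

```text
time_s: 16.42
tool_pos: [562.5, -142.9, 138.0]
tool_rot: [-1.21, 1.208, -1.208]
force: [-0.6, 0.4, -2.5]
finger_gap: 0.384
```

```bash
python3 fz.py
```

```text
16.7167 [ 562.49 -142.92  137.98] F [ 0.07  0.42 -2.74] sd [0.35 0.21 0.52] T [-0.03  -0.006 -0.016] [0.041 0.013 0.024]
```

Request:
drive_tool --series '[[[0,0,0.4,0,1],[0,0,0,0,1],[0,0,0,0,1]]]'

```text
time_s: 16.97
tool_pos: [562.9, -142.9, 138.0]
tool_rot: [-1.21, 1.208, -1.208]
force: [-1.0, -0.6, -2.5]
finger_gap: 0.387
```

Request:
drive_tool --series '[[[0,0,0.4,0,1],[0,0,0,0,1],[0,0,0,0,1]]]'

```text
time_s: 17.22
tool_pos: [563.2, -142.9, 137.9]
tool_rot: [-1.21, 1.208, -1.208]
force: [-0.1, -0.1, -2.9]
finger_gap: 0.389
```

```bash
python3 fz.py
```

```text
17.5167 [ 563.19 -142.93  137.95] F [-0.36 -0.07 -2.91] sd [0.45 0.6  0.49] T [0.008 0.118 0.009] [0.021 0.017 0.025]
```

Request:
drive_tool --series '[[[0,0,-1,0,1],[0,0,-1,0,1],[0,0,-0.9,0,1],[0,0,0,0,1],[0,0,0,0,1]]]'

```text
time_s: 17.93
tool_pos: [560.4, -142.9, 138.0]
tool_rot: [-1.21, 1.208, -1.208]
force: [-1.0, -0.3, -3.8]
finger_gap: 0.387
```

```bash
python3 fz.py
```

```text
18.2333 [ 560.44 -142.94  138.01] F [ 0.    0.13 -2.93] sd [0.32 0.32 0.42] T [-0.006  0.011  0.007] [0.019 0.046 0.028]
```

Request:
drive_tool --series '[[[0,0,-0.3,0,1],[0,0,0,0,1],[0,0,0,0,1]]]'

```text
time_s: 18.48
tool_pos: [560.1, -142.9, 138.0]
tool_rot: [-1.21, 1.208, -1.208]
force: [0.1, 0.1, -2.0]
finger_gap: 0.387
```

```bash
python3 fz.py
```

```text
18.7833 [ 560.1  -142.93  137.98] F [-0.2  -0.07 -2.85] sd [0.3  0.56 0.72] T [ 0.002 -0.004 -0.007] [0.023 0.022 0.021]
```

Request:
drive_tool --series '[[[0,0,-0.3,0,1],[0,0,0,0,1],[0,0,0,0,1]]]'

```text
time_s: 19.03
tool_pos: [559.7, -142.9, 138.0]
tool_rot: [-1.21, 1.208, -1.208]
force: [0.3, -0.7, -3.4]
finger_gap: 0.384
```

```bash
python3 fz.py
```

```text
19.3333 [ 559.78 -142.94  137.98] F [-0.12 -0.16 -2.63] sd [0.2  0.29 0.73] T [-0.003 -0.003 -0.011] [0.025 0.024 0.031]
```

Request:
drive_tool --series '[[[0,0,-0.3,0,1],[0,0,0,0,1],[0,0,0,0,1]]]'

```text
time_s: 19.58
tool_pos: [559.6, -142.9, 138.0]
tool_rot: [-1.21, 1.207, -1.208]
force: [0.7, -0.3, -2.9]
finger_gap: 0.382
```

```bash
python3 fz.py
```

```text
19.8833 [ 559.66 -142.93  138.03] F [ 1.09  0.11 -2.87] sd [0.33 0.75 0.38] T [-0.001 -0.22   0.02 ] [0.02  0.032 0.022]
```

Request:
drive_tool --series '[[[0,0,-0.3,0,1],[0,0,0,0,1],[0,0,0,0,1]]]'

```text
time_s: 20.13
tool_pos: [559.6, -142.9, 138.1]
tool_rot: [-1.21, 1.207, -1.208]
force: [2.9, -0.5, -3.4]
finger_gap: 0.385
```

```bash
python3 fz.py
```

```text
20.4333 [ 559.55 -142.93  138.07] F [ 2.83 -0.19 -3.92] sd [0.71 0.35 0.36] T [-0.013 -0.754 -0.023] [0.026 0.058 0.036]
```

Request:
drive_tool --series '[[[0,0,1,0,1],[0,0,1.2,0,1],[0,0,0,0,1],[1.2,0,0,0,1],[0,0,0,0,1],[0,0,0,0,1]]]'

```text
time_s: 20.93
tool_pos: [561.1, -144.3, 137.9]
tool_rot: [-1.21, 1.208, -1.208]
force: [0.4, 0.1, -2.8]
finger_gap: 0.388
```

```bash
python3 fz.py
```

```text
21.2333 [ 561.29 -144.15  137.98] F [ 0.12  0.03 -2.69] sd [0.67 0.7  0.69] T [-0.001  0.019  0.004] [0.031 0.039 0.03 ]
```

Request:
drive_tool --series '[[[-1.2,0,0,0,1],[-1.2,0,0,0,1],[0,0,0,0,1],[0,0,0,0,1]]]'

```text
time_s: 21.57
tool_pos: [561.4, -141.6, 138.0]
tool_rot: [-1.21, 1.208, -1.208]
force: [-0.3, 0.7, -2.7]
finger_gap: 0.386
```

```bash
python3 fz.py
```

```text
21.8667 [ 561.39 -141.72  137.99] F [-0.19 -0.2  -3.06] sd [0.73 0.34 0.4 ] T [ 0.004  0.009 -0.014] [0.043 0.019 0.018]
```

Request:
drive_tool --series '[[[1.2,0,0,0,1],[0,0,0,0,1],[0,0,0,0,1],[0,0,0,0,1],[0,0,0,0,1],[0,0,0,0,1]]]'

```text
time_s: 22.37
tool_pos: [561.4, -142.9, 138.0]
tool_rot: [-1.21, 1.208, -1.208]
force: [-0.8, 0.3, -2.5]
finger_gap: 0.385
```

```bash
python3 fz.py; python3 look.py m side top; python3 z.py m; python3 - <<'E'
from h import *
import pickle
s,P=pickle.load(open('Lm.pkl','rb'));save(P['side'],'final_side');save(P['top'],'final_top')
E
```

```text
22.6667 [ 561.4  -142.91  137.98] F [ 0.11  0.09 -2.55] sd [0.46 0.49 0.41] T [-0.002 -0.006 -0.007] [0.026 0.021 0.048]
22.6667 [ 561.41 -142.93  137.99] [ 0.4   0.61 -1.71] [-0.012  0.023 -0.048] [ 0.07  0.53  0.21  1.76 -0.14  0.87  0.35]
[[ 0.002  0.     1.   ]
 [-1.    -0.     0.002]
 [ 0.    -1.     0.   ]]
side foot [319.08474117 181.13421792]
269 121
top foot [423.35704304 211.24924307]
373 151
```

View pics/m_side.png

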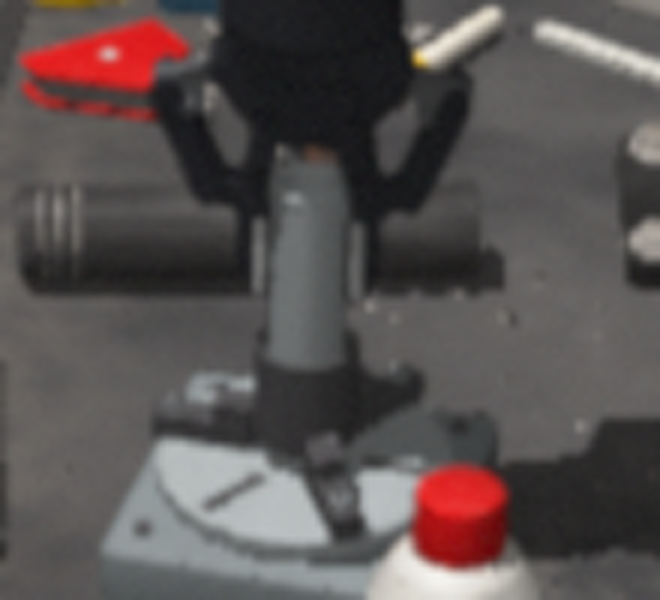

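View pics/final_side.png

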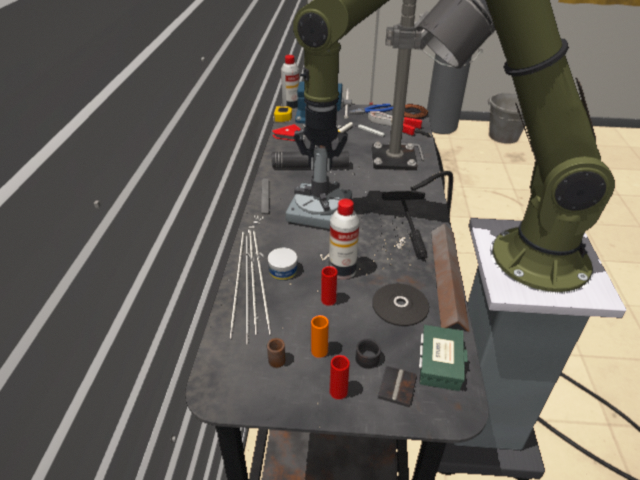

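The nipple stands upright in the socket mouth (pixel 319, 180). Every bystander shows at the same pixels as in the first picture.

```bash
python3 -c "
from h import *
print(env.sign_off())"
```

```text
the job is handed in; nothing more can be done
None
```

I gripped the grey nipple at 50 N and carried it over the spray can. I lowered it into the socket until it bottomed at about 18 N, at tool height 135.1 mm. I then drew it back 2.9 mm and handed the job in at about 23 s, still holding it.

**Last checks:**
- **Centring in x:** touching both walls in x showed 3.4 mm of play, which is the full clearance. The nipple was then set at the middle of that.
- **Centring in y:** it moved ±1.2 mm in y without touching.
- **At rest:** side forces were about 0.1 N and moments about 0, so nothing was touching. Only the nipple's weight of about 2.6 N remained.
- **Upright:** the tool was vertical to within 0.001 rad, and the tube looks upright in the side view.
- **Bystanders:** they appear unmoved in the final side picture. The final top picture was saved but not looked at.

**Checks that disagreed:**
- The top camera read the nipple's x position about 2.5 mm off from the side camera and the grasp. I trusted the side camera and the contact probing instead.
- I overshot the socket by about 24 mm on the first carry, up high, and corrected it before lowering.
- At first the side view left it unclear whether the foot was inside the rim. Lowering further without contact, below the lowest possible rim height, settled that.

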